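# Open the dust extractor's filter door and hold it wide

### The job

The dust extractor's filter is to be changed: press its wide mushroom stop button, then the filter-shake button at the other end of the control box, each fully down and released, leaving the little start button between them alone. Then squeeze the main latch so that the door springs ajar onto its safety catch, squeeze the safety catch, and swing the door past its half-open detent until it stands wide open, about square to the cabinet. It swings back when let go, so finish while still holding it wide with the fingers for your mate to draw the filter; do not disturb the things lying on the bench and on the cabinet.

Things in the scene. Friction and masses are not known exactly. Their poses are not given: they have to be found in the camera images.
- cabinet: Bench-top dust extractor: grey sheet-steel box, 260 (x) x 320 (y) x 250 mm high, fixed. Origin under its centre at bench height, z up. The filter door covers its -y face, hinged at that face's -x end, free edge at +x. Two squeeze catches stand on the top along the door edge (centres at y = -130). A roller housing 14 mm high sits on the top by the hinge (x -130 to -106, y -123 to -89).
- controls: Control box on the cabinet's top behind the catches: black, 140 (x) x 56 (y) x 22 mm high, fixed; origin under its centre. Three grey buttons in a row along its x axis: stop at -45, start at +3, shake at +47 mm. All are pressed straight down and spring back.
- stop_top (a point): Centre of the top of the stop button, a mushroom head 38 mm across at one end of the control box, 28 mm above the box's top.
- stop (a joint): Stop button travel, m: 0 up, 0.006 fully down; spring 1.5 N at the start, 5 N fully down; comes up when let go.
- shake_top (a point): Centre of the top of the filter-shake button, round, 24 mm across, at the end of the control box away from the mushroom, 22 mm above the box's top.
- shake (a joint): Shake button travel, m: 0 up, 0.006 fully down; same spring as the stop button.
- start_top (a point): Centre of the top of the start button, 16 mm across, between the other two (48 mm from stop, 44 mm from shake). Not to be pressed.
- start (a joint): Start button travel, m: 0 up, 0.006 fully down.
- latch_pinch (a point): Pinch point of the main latch (the larger catch, nearer the door's free edge): 12 mm below the tops of its two upright steel tabs, midway between their outer faces once squeezed. The tabs face each other along cabinet x; close the fingers along cabinet x. Centre on this point or up to 8 mm to its +x side; centred more to -x, the fixed tab stops the squeeze early.
- latch_fixed (a point): Outer face of the main latch's fixed tab (+x side), 16.5 mm to +x of latch_pinch. The moving tab's outer face is 46 mm to -x of this point, 33 mm when squeezed. Each tab is 4 mm thick and 28 mm wide (cabinet y); tops 46 mm above the cabinet's top, beside them only a guide plate 4 mm thick; between them parts up to 15 mm high, and a flat hook out over the door.
- latch (a joint): Main latch's moving tab, m: 0 sprung out (hooked), 0.013 fully squeezed (to +x); frees the door from about 0.0075. Spring 4 N at the start, 8.6 N fully squeezed; springs back when let go. Once freed the door springs open by itself in about 0.3 s to about 0.10 rad, where the safety catch stops it.
- safety_pinch (a point): Pinch point of the safety catch (the smaller catch, 95 mm from the main latch towards the hinge): 12 mm below the tops of its two tabs, midway between their outer faces once squeezed. Same action as the latch: fingers' closing line along cabinet x, centred on this point or up to 8 mm to its +x side.
- safety_fixed (a point): Outer face of the safety catch's fixed tab (+x side), 14.5 mm to +x of safety_pinch. The moving tab's outer face is 42 mm to -x of this point, 29 mm when squeezed. Each tab is 4 mm thick and 18 mm wide (cabinet y); tops 42 mm above the cabinet's top; beside them only a guide plate 4 mm thick.
- safety (a joint): Safety catch's moving tab, m: 0 sprung out, 0.013 fully squeezed (to +x); frees the ajar door from about 0.0075. Spring 3 N at the start, 6.9 N fully squeezed; springs back when let go. Keep it squeezed about 0.5 s while the door springs on to 0.28 rad, clear of the catch; let go sooner, it may catch again.
- door (a joint): Filter door angle, rad: 0 shut, grows as it opens outward (clockwise from above), end stop 1.66. A spring pulls it shut (0.16 Nm shut, 0.34 Nm at 1.5), but a buffer keeps it ajar at 0.28 once both catches are passed. Half-open detent: a roller resists from 0.65 to 1.05 rad, about 0.9 Nm in all to pass; let go beyond it, the door drifts back to about 1.05.
- door_edge (a point): Top corner of the door's free edge, mid thickness; moves with the door. The door is 16 mm thick, 235 mm from hinge axis to free edge, from z = 20 to 246 mm, about 0.8 kg. Two keepers stand on its top edge up to z = 263 mm, 95 and 190 mm from the hinge.
- handle (a point): Middle of the door's handle: a round steel bar 12 mm thick, 100 mm long between its stand-offs, level and parallel to the door, 42 mm out from the door's outer face, at z = 228 mm (18 mm below the door's top). Moves with the door: 150 mm from the hinge axis along the door and 52 mm outward of it.
- hinge (a point): Point on the door's vertical hinge axis at handle height, at (-118, -168, 228) mm in the cabinet's frame; it does not move.
- jar: Bystander: closed amber glass jar with a steel lid, 60 mm across, 70 mm high, standing loose on the cabinet's top behind the control box; origin under its centre.
- square: Bystander: try square lying on the bench, wooden stock 130 x 22 x 18 mm with a steel blade 200 mm long; origin under the stock.
- sander: Bystander: wood and cork sanding block, 110 x 60 x 34 mm, loose on the bench; origin under its centre.

How it is judged:
By the outcome, as a careful person would: the job done as asked, in the order asked, and still so for the second after the job is handed in, while the arm keeps its last pose, push and grip.
It also fails if it takes over 72 s, if anything falls off the work surface, if the arm or the gripper's body presses on something with over 40 N, if the wrist force passes 120 N, or if a joint passes its speed limit or range.

### The arm

A 6-joint arm with a two-finger parallel gripper is mounted at the origin on the work surface. World frame = base frame: x ahead of the robot, y to its left, z up, the work surface at z = 0. Lengths are in mm, angles in rad, forces in N, time in s.
With the tool pointing down it reaches from about 275 to 1000 mm from the base axis. Payload 8.4 kg.
Tool frame: the origin (TCP) lies at the very end of the fingers, on their centre line; the grasp point (between the pads) lies 19 mm behind it; z points along the fingers, y is the direction in which the jaws open and shut (so a half turn about z gives the same grasp; the last joint's range is limited). The gripper opens to 85 mm and grips with 20 to 120 N. Pads are 22 mm wide; open, the fingers measure 114 mm over their backs; the gripper's body (76 mm by 85 mm) begins 54 mm behind the grasp point. The pads swing forward as they close: fully open they stand 13 mm farther back than shut.
Start: joints at [-1.136, 0.353, 1.633, -0, 1.155, -0.002], TCP at [264.4, -566.322, 231.281] pointing down, gripper open.
Joint ranges: [-2.63, 2.63], [-0.92, 2.1], [0.06, 2.66], [-1.3, 4.44], [0, 2.69], [-3.02, 3.02]. Speed limits (rad/s): [2.22, 2.22, 2.79, 3.14, 3.14, 3.14].

### API

Orientations are given as [roll, pitch, yaw] about the fixed x, y, z axes, in that order (R = Rz(yaw) Ry(pitch) Rx(roll)).
In Python, from rig import r, vision gives the robot as it stands.
- The arm moves only by the tool move_arm, never from a script. Its argument "series" is text: rows parted by semicolons, each of 7 numbers parted by spaces: the closure, from -1 (fully open) to 1 (shut), then the shift along the tool's x, y, z in units of 40 mm (1.0 is 40 mm), then the turn, a rotation vector about the tool's x, y, z in degrees. In form: grip tx ty tz ax ay az; .... A call has 1 to 20 rows; each row shifts and turns the pose as measured when the row begins, along the tool's axes as they then stand; what a row does not reach is not made up. A row lasts 1/8 s, in which the tool goes at most 62.5 mm and 10.7 degrees, less where a joint would pass 70% of its speed; a pose out of reach is approached as far as the arm can. A call is refused whole if a number of a shift passes 1 or a number of a turn 10.7, either way. A call with a gripper value outside its range is refused whole. The fingers move at their own pace and stop on an object; "grip_force" is the grip in N (left out, the last holds). Time passes only in rows, so rows that do not move let the fingers close. It gives the time, the measured TCP pose, the force and the opening at its end, in the units of the state.
- r.sense(): the state, without advancing time (a new reading comes with each control period).
- vision.grab_frame(name): name is "scene" or "top"; returns the picture (384x512x3 uint8, red, green, blue); there is no depth.
- vision.camera_params(name): a dict with "fx", "fy", "cx", "cy" (pixels), "k1" (the pictures are not rectified: a ray, as slopes to the right and down, at radius r is drawn at 1 + k1 r^2 times it, then the intrinsics apply), "position" and "rotation" of the camera in the world. Camera axes: x right, y up, looking along -z (the intrinsics and any distortion apply to the point x, -y, -z); pixel columns grow to the right and rows downward; lengths in mm; the calibration is good to about 2 mm. A picture is of the moment at which its call begins. camera_params takes no time and is no camera call.
- r.sign_off(): hands the job in, once; it reports no verdict.
The state is a dict: "clock": time; "qpos": joint angles; "qvel": joint speeds; "joint_efforts": joint torques, N m; "eef_pos": TCP position; "tcp_rot": TCP orientation; "contact_force": force on the tool from outside, world axes, zero at the start; "wrist_torque": the same for the moment, N m; "opening": opening from 0.0 (shut) to 1.0 (fully open).
Only numpy, scipy, OpenCV 4.12 (cv2) and the standard library are available. Lean on these libraries where they do the work, as an engineer would, in place of code of your own. Each camera call takes 0.05 s, during which the arm holds its last target. There are 200 camera calls.

## Working session

There is one attempt and no reset: what is moved stays moved. The work goes in short steps, Python scripts to look and compute and a tool call to move; the robot and the scene stay as the last step left them, time stands still between calls to the robot, and variables do not carry over. Pictures are saved under pics/ and viewed, about 8 in all and at most 12, crops included, and the job is handed in when it is done.

Besides the shell and the picture viewer there is one more tool, called after ">>>" as name(argument=value, ...) on one line, values as JSON. move_arm: Moves the arm, as the interface text tells. Its arguments: {"type":"object","properties":{"series":{"type":"string"},"grip_force":{"type":"number"}},"required":["series"]}

```bash
mkdir -p pics; ls; python3 - <<'E'
from rig import r, vision
import cv2
for n in ("scene","top"):
    p=vision.camera_params(n); print(n,p)
    cv2.imwrite(f"pics/{n}0.png",cv2.cvtColor(vision.grab_frame(n),cv2.COLOR_RGB2BGR))
s=r.sense(); print(s)
E
cat > h.py <<'E'
import numpy as np, cv2
from rig import r, vision
from scipy.spatial.transform import Rotation as Ro
def cam(n):
    p=vision.camera_params(n); return p,np.array(p["position"],float),np.array(p["rotation"],float)
def ray(n,u,v):
    p,c,R=cam(n); xd=np.array([(u-p["cx"])/p["fx"],(v-p["cy"])/p["fy"]]); x=xd.copy()
    for _ in range(30): x=xd/(1+p["k1"]*(x@x))
    return c,R@np.array([x[0],-x[1],-1.])
def onz(n,u,v,z):
    c,d=ray(n,u,v); return c+d*(z-c[2])/d[2]
def tri(a,b):
    c1,d1=ray(*a); c2,d2=ray(*b); t=np.linalg.lstsq(np.c_[d1,-d2],c2-c1,rcond=None)[0]
    A,B=c1+d1*t[0],c2+d2*t[1]; return (A+B)/2,np.linalg.norm(A-B)
def proj(n,P):
    p,c,R=cam(n); q=R.T@(np.asarray(P,float)-c); x=np.array([q[0],-q[1]])/-q[2]; x=x*(1+p["k1"]*(x@x))
    return np.array([p["cx"]+p["fx"]*x[0],p["cy"]+p["fy"]*x[1]])
def save(n,f,box=None,k=1):
    im=cv2.cvtColor(vision.grab_frame(n),cv2.COLOR_RGB2BGR)
    if box: im=im[box[1]:box[3],box[0]:box[2]]
    cv2.imwrite("pics/"+f,cv2.resize(im,None,fx=k,fy=k,interpolation=cv2.INTER_CUBIC))
E
```

```text
pics
scene {'fx': 464.58810936927716, 'fy': 464.58810936927716, 'cx': 255.3685733334191, 'cy': 186.60532499856268, 'k1': -0.09380690036381234, 'position': array([1221.79151044, -530.07400043, 1230.38258916]), 'rotation': array([0.64933978, 0.01389983, 0.96601386])}
top {'fx': 371.2542324750785, 'fy': 371.2542324750785, 'cx': 259.4987888503549, 'cy': 196.13176201368424, 'k1': -0.056844109721063074, 'position': array([ 406.51312223,  -89.70131069, 1262.57270104]), 'rotation': array([ 0.1656457,  0.0047973, -1.5810215])}
{'clock': 0.1, 'qpos': array([-1.13639744e+00,  3.53594977e-01,  1.63405030e+00, -1.19313187e-05,
        1.15518482e+00, -2.37637712e-03]), 'qvel': array([ 0.00137191, -0.00233709, -0.00262332,  0.0006592 ,  0.00014809,
       -0.00085799]), 'joint_efforts': array([-1.57576178e-03, -6.06361628e+01, -3.42817533e+01, -7.81941048e-05,
        3.97962547e-03, -2.95254415e-05]), 'eef_pos': array([ 264.22151958, -565.94180393,  230.63074889]), 'tcp_rot': array([-3.14035519e+00,  7.96896800e-06,  4.36780097e-01]), 'contact_force': array([-0.08931821,  0.01448241,  0.7037816 ]), 'wrist_torque': array([-0.01460051,  0.01628778, -0.04388697]), 'opening': 0.9983486200481326}
```

```bash
python3 -c "
import cv2
a=cv2.imread('pics/top0.png');print(a.shape)"
```

```text
(384, 512, 3)
```

View pics/scene0.png

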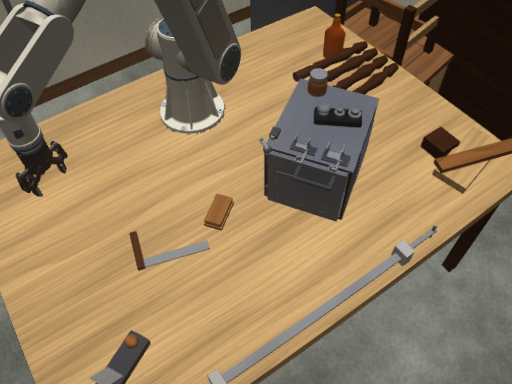

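View pics/top0.png

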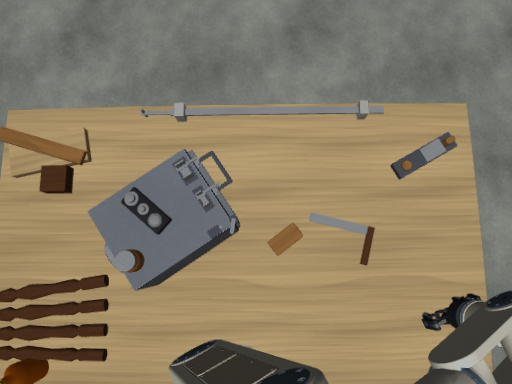

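Scene: cabinet at about (320,150), its door with handle towards the viewer. Top: cabinet centre about (165,220), handle (215,170), roller housing (235,225) so the hinge is at the robot-side end; the mushroom is at (155,220) and the shake button at (131,198). I'll zoom in to measure.

```bash
sed -i 's|p,np.array(p\["position"\],float),np.array(p\["rotation"\],float)|p,np.array(p["position"],float),Ro.from_euler("xyz",p["rotation"]).as_matrix()|' h.py
python3 - <<'E'
import cv2
a=cv2.imread('pics/top0.png')[140:300,80:250]; cv2.imwrite('pics/t1.png',cv2.resize(a,None,fx=3.75,fy=3.75,interpolation=cv2.INTER_CUBIC)[:600])
a=cv2.imread('pics/scene0.png')[60:220,250:390]; cv2.imwrite('pics/s1.png',cv2.resize(a,None,fx=3.75,fy=3.75,interpolation=cv2.INTER_CUBIC)[:600])
E
```

```text
(no output)
```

View pics/t1.png

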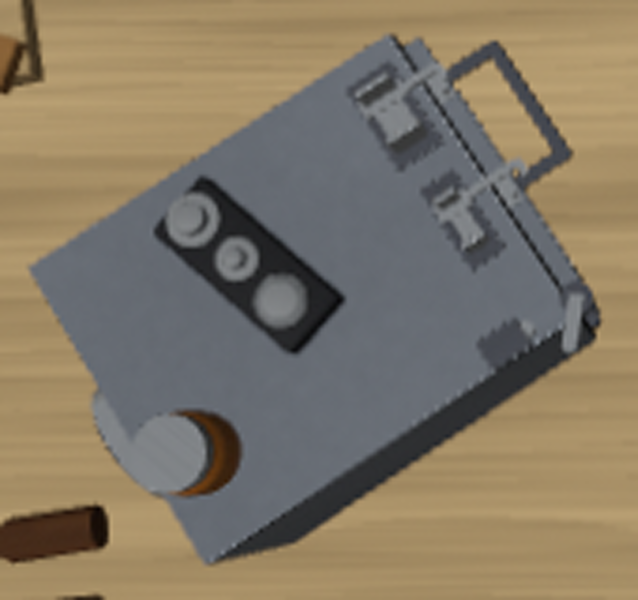

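View pics/s1.png

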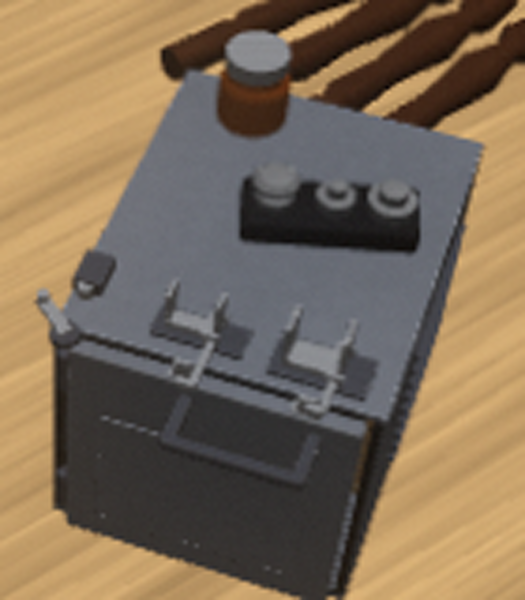

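```bash
cat > m.py <<'E'
from h import *
T=lambda x,y:("top",x/3.75+80-.37,y/3.75+140-.37)
S=lambda x,y:("scene",x/3.75+250-.37,y/3.75+60-.37)
obs=[((130,160,250),T(32,268)),((-130,160,250),T(210,562)),((130,-160,250),T(393,37)),((-130,160,250),S(190,72)),((130,160,250),S(482,148))]
from scipy.optimize import least_squares
def W(q,P): c,s=np.cos(q[2]),np.sin(q[2]); return np.array([q[0]+c*P[0]-s*P[1],q[1]+s*P[0]+c*P[1],P[2]])
E
python3 - <<'E'
from m import *
for P,o in obs: print(P,onz(*o,P[2]).round(1))
f=lambda q:np.concatenate([proj(o[0],W(q,P))-o[1:] for P,o in obs])
s=least_squares(f,[500,200,-1.]); q=s.x; print("cab",q,f(q).round(1))
def loc(w): c,si=np.cos(q[2]),np.sin(q[2]); d=np.array(w)[:2]-q[:2]; return np.array([c*d[0]+si*d[1],-si*d[0]+c*d[1]]).round(1)
for n,a,b,z in [("stop",T(281,301),S(277,178),300),("shake",T(188,218),S(397,187),294),("start",T(235,258),S(337,188),None)]:
    p,e=tri(a,b); print(n,p.round(1),round(e,1),loc(p), [] if z is None else (onz(*a,z).round(1),onz(*b,z).round(1)))
for n,b,z in [("lat mov",S(296,308),296),("lat fix",S(352,322),296),("saf mov",S(173,285),292),("saf fix",S(223,297),292)]:
    p=onz(*b,z); print(n,p.round(1),loc(p))
for n,a,b in [("hdl near",T(568,153),S(172,437)),("hdl far",T(497,45),S(303,477))]:
    p,e=tri(a,b); print(n,p.round(1),round(e,1),loc(p))
p,e=tri(T(172,453),S(258,50)); print("jar lid",p.round(1),e,loc(p))
E
```

```text
(130, 160, 250) [538.8 391.5 250. ]
(-130, 160, 250) [325.4 248.5 250. ]
(130, -160, 250) [712.3 125.  250. ]
(-130, 160, 250) [325.7 249.3 250. ]
(130, 160, 250) [541.1 388.4 250. ]
cab [519.20437383 186.42268322   0.58029422] [ 0.  -0.5 -0.2  1.   0.4 -1.1 -0.6 -0.4  0.5 -0.5]
stop [507.5 188.9 297.5] 0.7 [-8.4  8.5] (array([507.5, 188.5, 300. ]), array([509.4, 186.6, 300. ]))
shake [567.7 258.7 296.3] 0.7 [80.2 33.9] (array([567.9, 259.3, 294. ]), array([566.1, 261.1, 294. ]))
start [538.9 224.3 292. ] 1.1 [37.2 20.9] []
lat mov [619.8 112.9 296. ] [  43.8 -116.7]
lat fix [653.6 137.1 296. ] [  85.4 -114.9]
saf mov [547.1  56.3 292. ] [ -48.  -124.1]
saf fix [577.9  78.9 292. ] [  -9.9 -122.1]
hdl near [625.5  -4.5 235.5] 5.1 [ -15.8 -217.9]
hdl far [709.8  49.4 237.1] 3.9 [  84.3 -219. ]
jar lid [403.1 252.5 323.6] 0.21564103338751262 [-60.9 118.9]
```

>>> move_arm(series="1 0 0 -0.5 0 0 -10;1 0 0 -0.5 0 0 -10;1 0 0 -0.5 0 0 -10;1 0 0 -0.5 0 0 -10;1 0 0 -0.5 0 0 -10;1 0 0 -0.5 0 0 -10;1 0 0 -0.5 0 0 -10;1 0 0 -0.5 0 0 -10;1 0 0 -0.5 0 0 -10;1 0 0 0 0 0 -8.2;1 0 0 0 0 0 0")

```text
clock: 1.48
eef_pos: [263.4, -564.2, 411.1]
tcp_rot: [3.139, -0.012, 2.206]
contact_force: [0.4, 0.3, -0.1]
opening: -0.002
```

```bash
cat >> m.py <<'E'
Q=np.array([519.2,186.4,0.580])
def need(t,yaw=None):
    s=r.sense(); R=Ro.from_euler("xyz",s["tcp_rot"]); d=(R.inv().apply(np.array(t)-s["eef_pos"])/40)
    print("clk",round(s["clock"],2),"pos",s["eef_pos"].round(1),"rot",s["tcp_rot"].round(3),"F",s["contact_force"].round(1),"op",round(s["opening"],2),"q",s["qpos"].round(2))
    print("shift",d.round(3))
    if yaw is not None: print("turn",np.degrees((R.inv()*Ro.from_euler("xyz",[np.pi,0,yaw])).as_rotvec()).round(1))
def hd(th,z=209,u=150,v=52): return W(Q,(-118+u*np.cos(th)-v*np.sin(th),-168-u*np.sin(th)-v*np.cos(th),z))
E
python3 - <<'E'
from m import *
need([508,188,400],2.151)
print("latch",W(Q,(75,-130,265)),"safety",W(Q,(-20,-130,261)))
for n,u,v in [("sander",272,243),("sander",298,224),("sander",302,237),("sander",281,254)]: print(n,onz("top",u,v,34).round(0))
for t in (0,.28,1.55): print(t,hd(t).round(0),"edge",hd(t,20,235,0).round(0))
for n,u,v in [("square tip",310,215),("sq",374,228)]: print(n,onz("top",u,v,10).round(0))
E
```

```text
clk 1.48 pos [ 263.4 -564.2  411.1] rot [ 3.139 -0.012  2.206] F [ 0.4  0.3 -0.1] op -0.0 q [-1.14  0.24  1.39 -0.    1.52 -1.77]
shift [11.507 16.078  0.447]
turn [ 0.1 -0.7  3.1]
latch [653.17781053 118.76165077 265.        ] safety [573.71385878  66.69937678 261.        ]
sander [ 455. -125.   34.]
sander [ 517. -213.   34.]
sander [ 474. -225.   34.]
sander [ 419. -154.   34.]
0 [667.  20. 209.] edge [709. 110.  20.]
0.28 [671. -24. 209.] edge [737.  51.  20.]
1.55 [ 554. -172.  209.] edge [ 645. -213.   20.]
square tip [ 549. -257.   10.]
sq [ 502. -473.   10.]
```

>>> move_arm(series="1 0.61 0.8 0 0 -0.7 3.1;1 0.61 0.8 0 0 0 0;1 0.61 0.8 0 0 0 0;1 0.61 0.8 0 0 0 0;1 0.61 0.8 0 0 0 0;1 0.61 0.8 0 0 0 0;1 0.61 0.8 0 0 0 0;1 0.61 0.8 0 0 0 0;1 0.61 0.8 0 0 0 0;1 0.61 0.8 0 0 0 0;1 0.61 0.8 0 0 0 0;1 0.61 0.8 0 0 0 0;1 0.61 0.8 0 0 0 0;1 0.61 0.8 0 0 0 0;1 0.61 0.8 0 0 0 0;1 0.61 0.8 0 0 0 0;1 0.61 0.8 0 0 0 0;1 0.61 0.8 0 0 0 0;1 0 0 0 0 0 0")

```text
clock: 3.85
eef_pos: [530.4, 133.5, 404.9]
tcp_rot: [-3.138, -0.008, 2.072]
contact_force: [-0.0, -0.6, -0.2]
opening: 0.001
```

```bash
python3 -c "
from m import *
need([508,188,330],2.151)"
```

```text
clk 3.85 pos [530.4 133.5 404.9] rot [-3.138 -0.008  2.072] F [-0.  -0.6 -0.2] op 0.0 q [ 0.24  0.11  1.57  0.01  1.47 -0.26]
shift [1.448 0.171 1.885]
turn [-0.2 -0.5 -4.5]
```

>>> move_arm(series="1 0.72 0.09 0.6 -0.2 -0.5 -4.5;1 0.72 0.09 0.7 0 0 0;1 0 0 0.5 0 0 0;1 0 0 0 0 0 0")

```text
clock: 4.35
eef_pos: [504.9, 185.5, 330.2]
tcp_rot: [-3.139, 0.001, 2.142]
contact_force: [0.6, -0.0, 0.3]
opening: 0.002
```

```bash
python3 -c "
from m import *
need([508,188,304],2.151)"
```

```text
clk 4.35 pos [504.9 185.5 330.2] rot [-3.139e+00  1.000e-03  2.142e+00] F [ 0.6 -0.   0.3] op 0.0 q [ 0.35  0.13  1.7  -0.    1.31 -0.22]
shift [0.011 0.1   0.655]
turn [-0.2  0.1 -0.5]
```

>>> move_arm(series="1 0 0.1 0.4 0 0 -0.5;1 0 0 0.25 0 0 0;1 0 0 0 0 0 0;1 0 0 0.1 0 0 0;1 0 0 0.05 0 0 0")

```text
clock: 4.97
eef_pos: [509.8, 186.5, 298.5]
tcp_rot: [3.141, 0.002, 2.147]
contact_force: [-1.7, -0.2, 1.8]
opening: -0.003
```

>>> move_arm(series="1 0 0 0.05 0 0 0;1 0 0 0.05 0 0 0")

```text
clock: 5.22
eef_pos: [509.9, 186.5, 295.1]
tcp_rot: [3.141, 0.002, 2.147]
contact_force: [-0.8, -0.8, 4.3]
opening: 0.002
```

>>> move_arm(series="1 0 0 0.07 0 0 0;1 0 0 0.04 0 0 0")

```text
clock: 5.48
eef_pos: [510.0, 186.6, 293.4]
tcp_rot: [3.139, 0.003, 2.147]
contact_force: [-7.9, -2.8, 19.3]
opening: 0.0
```

>>> move_arm(series="1 0 0 0 0 0 0;1 0 0 -0.3 0 0 0;1 0 0 -0.6 0 0 0;1 0 0 0 0 0 0")

```text
clock: 5.98
eef_pos: [510.3, 186.8, 331.8]
tcp_rot: [3.137, 0.003, 2.147]
contact_force: [0.6, 0.4, 0.2]
opening: -0.001
```

```bash
python3 -c "
from m import *
need([567.5,259.5,298],2.151)"
```

```text
clk 5.97 pos [510.3 186.8 331.8] rot [3.137e+00 3.000e-03 2.147e+00] F [0.6 0.4 0.2] op -0.0 q [ 0.35  0.14  1.69 -0.    1.31 -0.23]
shift [0.748 2.186 0.852]
turn [ 0.2  0.2 -0.2]
```

>>> move_arm(series="1 0.25 0.73 0 0.2 0.2 -0.2;1 0.25 0.73 0 0 0 0;1 0.25 0.73 0 0 0 0;1 0 0 0 0 0 0;1 0 0 0 0 0 0")

```text
clock: 6.6
eef_pos: [567.6, 260.8, 327.8]
tcp_rot: [-3.138, -0.0, 2.15]
contact_force: [-0.8, -0.0, -0.5]
opening: -0.001
```

```bash
python3 -c "
from m import *
need([567.5,259.5,298],2.151)"
```

```text
clk 6.6 pos [567.6 260.8 327.8] rot [-3.138 -0.     2.15 ] F [-0.8 -0.  -0.5] op -0.0 q [ 0.43  0.28  1.52 -0.    1.35 -0.15]
shift [-0.026 -0.016  0.746]
turn [-0.2 -0.  -0.1]
```

>>> move_arm(series="1 0 0 0.5 0 0 0;1 0 0 0.3 0 0 0;1 0 0 0 0 0 0;1 0 0 0.1 0 0 0;1 0 0 0.05 0 0 0")

```text
clock: 7.22
eef_pos: [566.7, 259.1, 290.3]
tcp_rot: [-3.139, -0.0, 2.149]
contact_force: [-2.8, -0.1, 3.7]
opening: -0.001
```

>>> move_arm(series="1 0 0 0.05 0 0 0;1 0 0 0.05 0 0 0")

```text
clock: 7.48
eef_pos: [566.8, 259.1, 287.9]
tcp_rot: [-3.141, 0.0, 2.149]
contact_force: [-5.5, -1.6, 16.4]
opening: 0.003
```

>>> move_arm(series="1 0 0 0.02 0 0 0;1 0 0 -0.4 0 0 0;-1 0 0 -0.9 0 0 0;-1 0 0 0 0 0 0")

```text
clock: 7.98
eef_pos: [567.3, 259.3, 343.0]
tcp_rot: [3.141, 0.001, 2.149]
contact_force: [0.8, -0.0, 0.7]
opening: 0.412
```

```bash
python3 -c "
from m import *
need(W(Q,(75.5,-130,330)),2.151)
save('scene','s2.png',(250,60,390,220),3.75)"
```

```text
clk 7.97 pos [567.3 259.3 343. ] rot [3.141e+00 1.000e-03 2.149e+00] F [ 0.8 -0.   0.7] op 0.41 q [ 0.43  0.27  1.5  -0.    1.37 -0.15]
shift [-4.115 -0.11   0.327]
turn [ 0.   0.  -0.1]
```

View pics/s2.png

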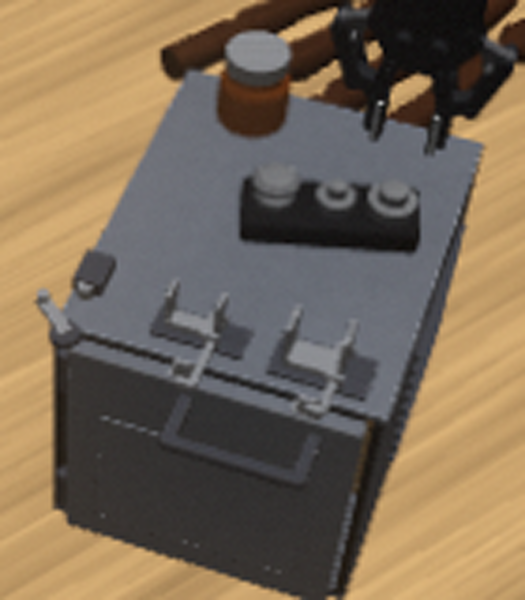

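The gripper (around (435,50) in the crop) is clear, all buttons are up, and the catches and jar are undisturbed. On to the latch.

>>> move_arm(series="-1 -0.8 -0.02 0 0 0 0;-1 -0.85 -0.02 0 0 0 0;-1 -0.85 -0.02 0 0 0 0;-1 -0.85 -0.02 0 0 0 0;-1 -0.7 -0.02 0.3 0 0 0;-1 0 0 0 0 0 0;-1 0 0 0 0 0 0")

```text
clock: 8.9
eef_pos: [651.7, 117.1, 323.3]
tcp_rot: [-3.132, -0.003, 2.15]
contact_force: [-1.2, 0.6, -1.3]
opening: 0.995
```

```bash
python3 -c "
from m import *
need(W(Q,(75.5,-130,265)),2.151)"
```

```text
clk 8.9 pos [651.7 117.1 323.3] rot [-3.132e+00 -3.000e-03  2.150e+00] F [-1.2  0.6 -1.3] op 1.0 q [ 0.18  0.35  1.43 -0.    1.37 -0.4 ]
shift [0.01  0.08  1.457]
turn [-0.6 -0.2 -0. ]
```

>>> move_arm(series="-1 0 0.07 0.6 -0.5 -0.2 0;-1 0 0 0.6 0 0 0;-1 0 0 0.25 0 0 0;-1 0 0 0 0 0 0")

```text
clock: 9.4
eef_pos: [652.9, 122.1, 265.4]
tcp_rot: [3.141, 0.001, 2.154]
contact_force: [-0.7, -0.3, 0.1]
opening: 0.998
```

```bash
python3 -c "
from m import *
need(W(Q,(75.5,-130,265)),2.151)"
```

```text
clk 9.4 pos [652.9 122.1 265.4] rot [3.141e+00 1.000e-03 2.154e+00] F [-0.7 -0.3  0.1] op 1.0 q [ 0.18  0.39  1.51 -0.    1.25 -0.4 ]
shift [-0.074 -0.027  0.011]
turn [0.1 0.  0.1]
```

>>> move_arm(series="1 -0.07 -0.03 0 0 0 0;1 0 0 0 0 0 0;1 0 0 0 0 0 0;1 0 0 0 0 0 0;1 0 0 0 0 0 0;1 0 0 0 0 0 0", grip_force=25)

```text
clock: 10.15
eef_pos: [652.9, 118.5, 268.5]
tcp_rot: [3.141, 0.001, 2.153]
contact_force: [-0.2, 0.7, -2.3]
opening: 0.373
```

```bash
python3 -c "
from m import *
need(W(Q,(75.5,-130,265)),2.151)
save('scene','s3.png',(250,60,390,220),3.75)"
```

```text
clk 10.15 pos [652.9 118.5 268.5] rot [3.141e+00 1.000e-03 2.153e+00] F [-0.2  0.7 -2.3] op 0.37 q [ 0.18  0.38  1.51 -0.    1.25 -0.4 ]
shift [0.002 0.021 0.089]
turn [0.  0.1 0.1]
```

View pics/s3.png

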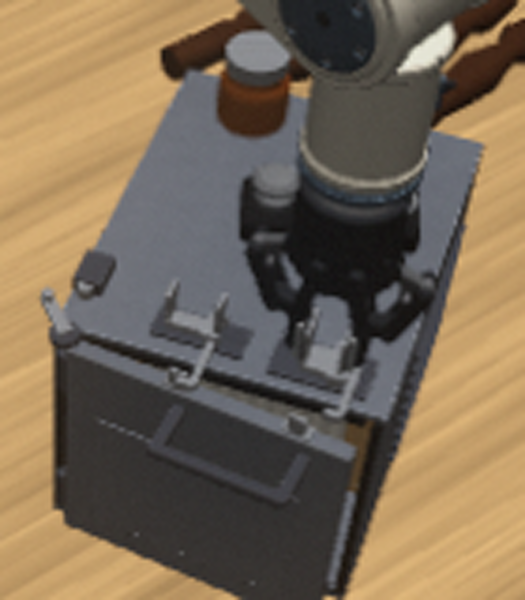

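Latch squeezed (opening 0.37 ≈ 32 mm) and the door has sprung ajar: keeper at (300,425) is off its hook, and the safety hook (180,378) still holds. I'll release and move to the safety catch.

>>> move_arm(series="-1 0 0 0 0 0 0;-1 0 0 0 0 0 0;-1 0 0 0 0 0 0;-1 0 0 0 0 0 0;-1 0 0 0 0 0 0;-1 0 0 -0.7 0 0 0;-1 0 0 -0.7 0 0 0;-0.65 0 -0.6 0 0 0 0;-0.65 0 -0.6 0 0 0 0;-0.65 0 -0.6 0 0 0 0;-0.65 0 -0.5 0 0 0 0;-0.65 0 0 0 0 0 0;-0.65 0 0 0 0 0 0")

```text
clock: 11.82
eef_pos: [575.5, 66.9, 328.2]
tcp_rot: [3.138, 0.004, 2.154]
contact_force: [0.2, 0.1, -0.1]
opening: 0.829
```

```bash
python3 -c "
from m import *
need(W(Q,(-20,-130,261)),2.151)"
```

```text
clk 11.82 pos [575.5  66.9 328.2] rot [3.138 0.004 2.154] F [ 0.2  0.1 -0.1] op 0.83 q [ 0.11  0.2   1.62 -0.    1.31 -0.47]
shift [ 0.028 -0.046  1.68 ]
turn [0.2 0.2 0.2]
```

>>> move_arm(series="-0.65 0.03 -0.04 0.6 0.2 0.2 0.2;-0.65 0 0 0.6 0 0 0;-0.65 0 0 0.45 0 0 0;-0.65 0 0 0 0 0 0")

```text
clock: 12.32
eef_pos: [577.0, 68.9, 260.7]
tcp_rot: [3.139, 0.001, 2.152]
contact_force: [-0.2, -0.8, -0.3]
opening: 0.827
```

```bash
python3 -c "
from m import *
need(W(Q,(-20,-130,261)),2.151)"
```

```text
clk 12.32 pos [577.   68.9 260.7] rot [3.139e+00 1.000e-03 2.152e+00] F [-0.2 -0.8 -0.3] op 0.83 q [ 0.12  0.26  1.7   0.    1.18 -0.47]
shift [-0.001 -0.1   -0.007]
turn [0.2 0.1 0. ]
```

>>> move_arm(series="-0.65 0 -0.1 0 0 0 0;1 0 0 0 0 0 0;1 0 0 0 0 0 0;1 0 0 0 0 0 0;1 0 0 0 0 0 0;1 0 0 0 0 0 0;1 0 0 0 0 0 0;1 0 0 0 0 0 0;1 0 0 0 0 0 0;1 0 0 0 0 0 0;1 0 0 0 0 0 0")

```text
clock: 13.7
eef_pos: [573.7, 66.2, 263.3]
tcp_rot: [3.14, 0.002, 2.152]
contact_force: [-0.1, -0.2, -1.5]
opening: 0.325
```

```bash
python3 -c "
from m import *
need(W(Q,(-20,-130,261)),2.151)
save('scene','s4.png',(250,60,390,220),3.75)"
```

```text
clk 13.7 pos [573.7  66.2 263.3] rot [3.140e+00 2.000e-03 2.152e+00] F [-0.1 -0.2 -1.5] op 0.33 q [ 0.11  0.25  1.7  -0.    1.19 -0.47]
shift [0.01  0.008 0.056]
turn [0.1 0.1 0.1]
```

View pics/s4.png

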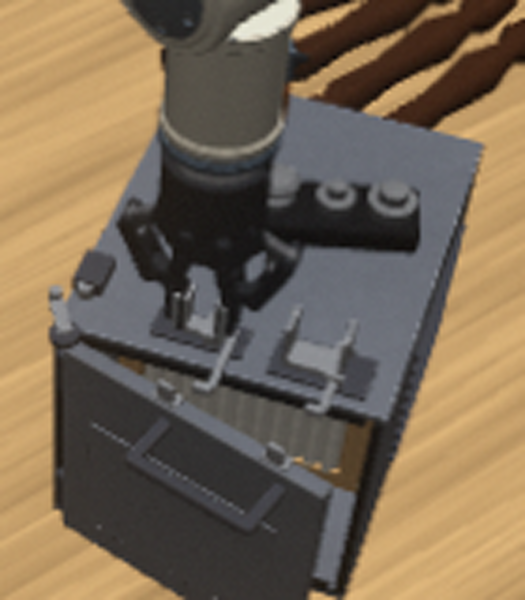

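Door stands ajar clear of both hooks (~0.28 rad); handle bar runs from about (130,455) to (253,522) in the crop. I'll release, rise and turn for the handle.

>>> move_arm(series="-0.65 0 0 0 0 0 0;-0.65 0 0 0 0 0 0;-0.65 0 0 0 0 0 0;-0.65 0 0 0 0 0 0;-0.65 0 0 -0.8 0 0 0;-0.65 0 0 -0.9 0 0 0;0.15 0 0 -0.2 0 0 -10.5;0.15 0 0 0 0 0 -10.5;0.15 0 0 0 0 0 -10.5;0.15 0 0 0 0 0 -10.5;0.15 0 0 0 0 0 -10.5;0.15 0 0 0 0 0 -10.5;0.15 0 0 0 0 0 -10.5;0.15 0 0 0 0 0 0")

```text
clock: 15.5
eef_pos: [577.3, 67.9, 346.1]
tcp_rot: [-3.14, 0.015, -2.818]
contact_force: [0.5, -0.2, 0.1]
opening: 0.425
```

```bash
python3 -c "
from m import *
need(hd(.28,300),.58-.28+np.pi)
p=lambda P:((proj('scene',P)-[250,60])*3.75).round(0)
for th in (.24,.28,.32): print(th,p(hd(th,228,100)),p(hd(th,228,200)),'edge',p(hd(th,246,235,0)))"
```

```text
clk 15.5 pos [577.3  67.9 346.1] rot [-3.14   0.015 -2.818] F [ 0.5 -0.2  0.1] op 0.43 q [ 0.11  0.19  1.6   0.    1.34 -1.78]
shift [-1.477 -2.925  1.182]
turn [-0.1  0.9  1.3]
0.24 [133. 460.] [251. 525.] edge [334. 484.]
0.28 [127. 462.] [242. 531.] edge [327. 493.]
0.32 [122. 464.] [233. 537.] edge [319. 501.]
```

>>> move_arm(series="0.15 -0.37 -0.73 0 0 0.9 1.3;0.15 -0.37 -0.73 0 0 0 0;0.15 -0.37 -0.73 0 0 0 0;0.15 -0.37 -0.73 0.5 0 0 0;0.15 0 0 0.3 0 0 0;0.15 0 0 0 0 0 0")

```text
clock: 16.25
eef_pos: [671.9, -27.9, 315.1]
tcp_rot: [-3.14, 0.003, -2.868]
contact_force: [-0.5, -0.6, 1.2]
opening: 0.422
```

```bash
python3 -c "
from m import *
need(hd(.27,207),.58-.27+np.pi)"
```

```text
clk 16.25 pos [671.9 -27.9 315.1] rot [-3.140e+00  3.000e-03 -2.868e+00] F [-0.5 -0.6  1.2] op 0.42 q [-0.04  0.36  1.43 -0.    1.34 -1.89]
shift [-0.013  0.138  2.701]
turn [-0.1  0.2 -2.1]
```

>>> move_arm(series="0.15 0 0.14 0 0 0 -2;0.15 0 0 0.7 0 0 0;0.15 0 0 0.7 0 0 0;0.15 0 0 0 0 0 0")

```text
clock: 16.75
eef_pos: [670.3, -18.5, 262.3]
tcp_rot: [-3.139, 0.008, -2.828]
contact_force: [-0.9, -0.1, 0.2]
opening: 0.424
```

```bash
python3 -c "
from m import *
need(hd(.27,207),.58-.27+np.pi)
save('scene','s5.png',(250,60,390,220),3.75)"
```

```text
clk 16.75 pos [670.3 -18.5 262.3] rot [-3.139  0.008 -2.828] F [-0.9 -0.1  0.2] op 0.42 q [-0.03  0.39  1.5   0.    1.24 -1.91]
shift [ 0.019 -0.101  1.383]
turn [-0.2  0.5  0.2]
```

View pics/s5.png

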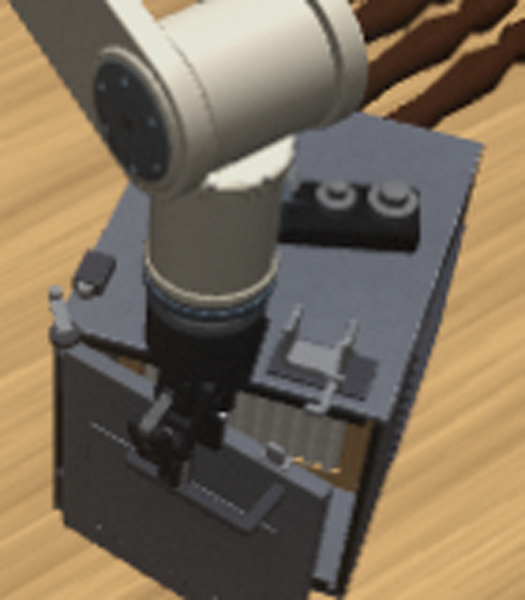

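Fingers straddle the bar (outer finger tip ~(175,485)), with the door still ajar. I'll descend and close.

>>> move_arm(series="0.15 0 -0.12 0.3 -0.2 0.5 0;0.15 0 0 0.5 0 0 0;0.15 0 0 0.5 0 0 0;0.15 0 0 0 0 0 0")

```text
clock: 17.3
eef_pos: [674.3, -23.0, 211.9]
tcp_rot: [-3.14, 0.005, -2.827]
contact_force: [-0.7, -0.9, 0.2]
opening: 0.425
```

>>> move_arm(series="1 0 0 0 0 0 0;1 0 0 0 0 0 0;1 0 0 0 0 0 0;1 0 0 0 0 0 0", grip_force=40)

```text
clock: 17.8
eef_pos: [674.1, -21.8, 212.2]
tcp_rot: [3.14, 0.006, -2.828]
contact_force: [0.6, 2.6, -4.4]
opening: 0.126
```

```bash
python3 - <<'E'
from m import *
need(hd(.27,207),.58-.27+np.pi)
h=hd(0,228,0,0); s=r.sense(); d=(s['eef_pos']-h)[:2]; print("hinge",h,"rad",np.hypot(*d),"theta est",.58-np.arctan2(52,150)-np.arctan2(d[1],d[0]))
E
```

```text
clk 17.8 pos [674.1 -21.8 212.2] rot [ 3.14   0.006 -2.828] F [ 0.6  2.6 -4.4] op 0.13 q [-0.04  0.44  1.54  0.    1.15 -1.92]
shift [0.073 0.002 0.129]
turn [0.1 0.3 0.2]
hinge [512.56542869 -18.79254973 228.        ] rad 161.52131822663196 theta est 0.2646745991722138
```

>>> move_arm(series="1 0.116 -0.296 0 0 0 4.6;1 0.116 -0.296 0 0 0 4.6;1 0.116 -0.296 0 0 0 4.6;1 0.116 -0.296 0 0 0 4.6;1 0.116 -0.296 0 0 0 4.6;1 0 0 0 0 0 0")

```text
clock: 18.55
eef_pos: [659.2, -82.4, 212.2]
tcp_rot: [3.135, 0.003, 3.043]
contact_force: [1.5, 2.5, -5.2]
opening: 0.126
```

```bash
cat >> m.py <<'E'
def door():
    h=hd(0,228,0,0); s=r.sense(); d=(s['eef_pos']-h)[:2]; th=.58-np.arctan2(52,150)-np.arctan2(d[1],d[0])
    print("rad",np.hypot(*d).round(1),"theta pos",th.round(3),"theta yaw",((.58+np.pi-s['tcp_rot'][2])%(2*np.pi)).round(3),"torq",s['wrist_torque'].round(2))
    need(hd(th,s['eef_pos'][2]),.58-th+np.pi)
E
python3 -c "
from m import *
door()"
```

```text
rad 159.8 theta pos 0.655 theta yaw 0.679 torq [ 0.27 -0.16  0.1 ]
clk 18.55 pos [659.2 -82.4 212.2] rot [3.135e+00 3.000e-03 3.043e+00] F [ 1.5  2.5 -5.2] op 0.13 q [-0.13  0.43  1.56  0.01  1.15 -1.61]
shift [ 0.025  0.008 -0.   ]
turn [ 0.4  0.2 -1.3]
```

Tracking well. Through the detent.

>>> move_arm(series="1 0.13 -0.3 0 0.2 0.1 3.8;1 0.116 -0.3 0 0 0 4.5;1 0.116 -0.3 0 0 0 4.5;1 0.116 -0.3 0 0 0 4.5;1 0.116 -0.3 0 0 0 4.5;1 0.116 -0.3 0 0 0 4.5;1 0 0 0 0 0 0")

```text
clock: 19.42
eef_pos: [612.3, -141.6, 212.2]
tcp_rot: [3.134, 0.001, 2.575]
contact_force: [0.4, 2.4, -5.9]
opening: 0.125
```

```bash
python3 -c "
from m import *
door()"
```

```text
rad 158.2 theta pos 1.135 theta yaw 1.146 torq [0.3  0.03 0.03]
clk 19.43 pos [ 612.3 -141.6  212.2] rot [3.134e+00 1.000e-03 2.575e+00] F [ 0.4  2.4 -5.9] op 0.12 q [-0.23  0.37  1.65  0.01  1.12 -1.24]
shift [-0.013 -0.004 -0.   ]
turn [ 0.4  0.1 -0.7]
```

>>> move_arm(series="1 0.11 -0.3 0 0.2 0 4.2;1 0.116 -0.3 0 0 0 4.5;1 0.116 -0.3 0 0 0 4.5;1 0.116 -0.3 0 0 0 4.5;1 0.06 -0.17 0 0 0 2.6;1 0 0 0 0 0 0")

```text
clock: 20.18
eef_pos: [563.4, -168.1, 212.2]
tcp_rot: [3.134, 0.001, 2.226]
contact_force: [0.4, 1.4, -5.7]
opening: 0.128
```

```bash
python3 -c "
from m import *
door()
save('top','t6.png',(80,130,400,330),2.4)
save('scene','s6.png')"
```

```text
rad 157.7 theta pos 1.489 theta yaw 1.496 torq [ 0.18 -0.06  0.16]
clk 20.18 pos [ 563.4 -168.1  212.2] rot [3.134e+00 1.000e-03 2.226e+00] F [ 0.4  1.4 -5.7] op 0.13 q [-0.3   0.31  1.74  0.01  1.09 -0.95]
shift [-0.025 -0.009 -0.   ]
turn [ 0.4  0.1 -0.4]
```

View pics/t6.png

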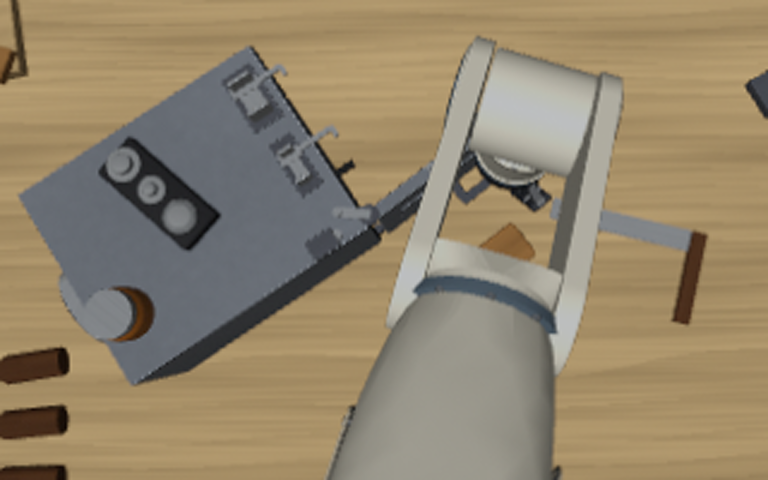

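View pics/s6.png

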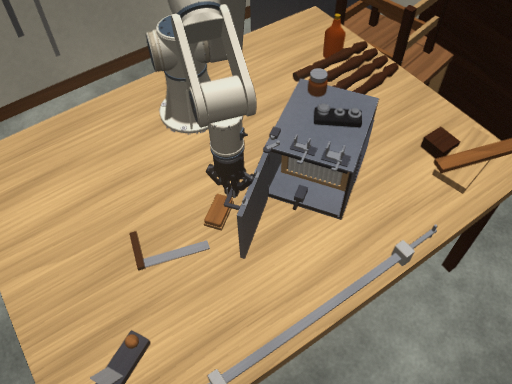

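Door is nearly square at 1.49 rad, held by the bar; jar, sander and square are in place. I'll add a little more.

>>> move_arm(series="1 0.09 -0.28 0 0 0 3.8;1 0 0 0 0 0 0;1 0 0 0 0 0 0;1 0 0 0 0 0 0")

```text
clock: 20.78
eef_pos: [554.7, -170.7, 212.1]
tcp_rot: [3.133, 0.001, 2.166]
contact_force: [0.1, 3.1, -3.1]
opening: 0.121
```

```bash
python3 -c "
from m import *
door()
def gr(f,n): return cv2.cvtColor(f,cv2.COLOR_BGR2GRAY).astype(int)
a=cv2.imread('pics/scene0.png').astype(int); b=cv2.cvtColor(vision.grab_frame('scene'),cv2.COLOR_RGB2BGR).astype(int)
D=abs(a-b).max(2)
for n,(x0,y0,x1,y1) in dict(square=(125,225,215,275),jar=(307,67,330,97),buttons=(312,103,364,128)).items(): print(n,'changed px',(D[y0:y1,x0:x1]>25).sum())
"
```

```text
rad 157.6 theta pos 1.547 theta yaw 1.556 torq [0.29 0.02 0.2 ]
clk 20.77 pos [ 554.7 -170.7  212.1] rot [3.133e+00 1.000e-03 2.166e+00] F [ 0.1  3.1 -3.1] op 0.12 q [-0.3   0.3   1.75  0.01  1.08 -0.9 ]
shift [-0.026 -0.009 -0.   ]
turn [ 0.5  0.1 -0.5]
square changed px 0
jar changed px 0
buttons changed px 0
```

```bash
python3 -c "
from rig import r
print(r.sign_off())"
```

```text
the job is handed in; nothing more can be done
None
```

The filter-change job is done and handed in at about 20.8 s, with the door held wide open at about 1.55 rad by the fingers gripping its handle bar.

- **Buttons:** I pressed stop, then shake. Each was pushed until the force jumped to 19 N and 16 N, well above the 5 N spring, so each was fully down, then released. The start button was not touched.
- **Catches:** I squeezed the main latch to about 32 mm, and a picture showed the door ajar on the safety catch. I then squeezed the safety catch to about 28 mm for over 0.5 s, and the door sprung on to about 0.27 rad.
- **Door:** I gripped the handle bar with 40 N and swung the door through its detent. The last check gave 1.547 rad from position and 1.556 rad from yaw, with the grip closed on the bar (opening 0.12) and low forces.
- **Bystanders:** The square, jar and buttons showed no changed pixels against the first picture. I judged the sander by eye only, because the open door partly hides it; it looked unmoved.

No check failed. The handle's triangulated height came out about 8 mm high, so I used the stated 228 mm instead.

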